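# Set the cam at full lift and prove the trip lever

## Task

On the cam trainer, push the cam round by its peg until its high point bears squarely on the follower's roller, so that the follower stands fully pushed out. Then press the test button so that the white lever drops, and lift the lever back up until it rests on its stop again. Leave the cam there, and do not disturb the two steel weights, the sensor or the beaker: the tall weight stands in the cam's way on one side, so turn the cam the other way.

Things in the scene. Friction and masses are not known exactly. Their poses are not given: they have to be found in the camera images.
- rig: Grey base plate of the trainer, fixed, 200 x 320 x 12 mm. Origin on the bench; y runs from the cam to the lever, z up. In this frame (mm) the plate spans x -100..100, y -185..135; the cam axis is at (0,-115), the lever hinge at (-30,95,66); the follower slides along +y at x = 0. Guides beside its bar (x within 18, y -29..-7) are 58 high; a bearing post (x -42..-18, y 50..56) 74 high.
- cam_axis (a point): Point on the cam's vertical turning axis, at the cam plate's top face, 58 mm above the bench.
- cam (a joint): Turn of the cam in rad, positive counter-clockwise from above. At q the nose points along (sin q, -cos q) in the rig frame: 0 = straight away from the follower; +3.14 and -3.14 are both the working position, nose square on the roller. Stops at +-3.6, starts within 0.7 of 0. Friction (0.25 N m) holds it wherever it is left; pushing the peg takes 5 to 10 N.
- cam_nose (a point): Tip of the cam's nose (its high point), 52 mm above the bench. The cam is a flat steel egg-shaped plate 12 mm thick, 46 to 58 mm above the bench: base circle radius 45 mm about the axis, nose rounded at 15 mm radius about a point 55 mm from the axis, so the tip is 70 mm from the axis.
- cam_peg_top (a point): Centre of the top of the cam's upright steel drive peg, 16 mm diameter, on the nose 55 mm from the cam's axis; it rises 56 mm above the cam plate, to 114 mm above the bench.
- follower (a joint): Travel of the sprung follower in m, along the rig's +y: 0 with the roller off the lobe, 0.0245 when the nose is square on the roller. A spring (2 to 4 N) pushes it towards the cam; lifting starts when the nose is about 1 rad from the roller.
- roller (a point): Top centre of the follower's dark steel roller (radius 10 mm), 58 mm above the bench, facing the cam. A steel bar leads from it along the rig's +y to the white button housing (36 mm square, top 66 mm above the bench, centre 60 mm from the roller), which travels with the follower.
- button_top (a point): Centre of the top of the test button, a grey round cap of 32 mm diameter on the follower's housing, 92 mm above the bench; it travels with the follower.
- test_button (a joint): Downward travel of the test button in m, 0 to 0.010; 1.5 N at rest to 4 N fully down, springs back. A steel tongue reaches 43 mm from the cap's centre along the rig's +y. Only with the follower pushed out does it stand over the lever's heel; pressing the button fully (all 10 mm) then tips the lever, which falls by itself.
- lever (a joint): Angle of the trip lever in rad: 0 (start) = on its stop, leaning 0.17 back from vertical towards the rig's -x; it swings towards the rig's +x, is upright at 0.17 and lies dropped, nearly level, at 1.65. Past upright it falls by its own weight (0.1 kg); leaning back it stays on its stop. The blade is a white plastic bar 10 x 14 mm (14 along the hinge), 75 mm long.
- lever_hinge (a point): Point on the lever's hinge axis (which runs along the rig's y) in the middle of the blade's width, 66 mm above the bench.
- lever_grip (a point): Point in the middle of the lever's blade, 60 mm from the hinge axis; 25 mm or more is free on both sides along the hinge direction.
- tall_weight: Steel cylinder 36 mm diameter, 60 mm high, origin at the centre of its underside, standing on the base plate (top 72 mm above the bench) about 72 mm from the cam's axis, at cam angle about +2 or -2: it blocks the nose on that side.
- flat_weight: Steel disc 52 mm diameter, 20 mm high, origin at the centre of its underside, standing on the base plate on the other side of the cam; the cam passes over it (top 32 mm above the bench).
- sensor: White sensor box standing upright on the bench, 50 x 35 x 140 mm high, origin at the centre of its underside.
- beaker: White plastic beaker standing on the bench, 70 mm diameter, 90 mm high, origin at the centre of its underside.

How it is judged:
By the outcome, as a careful person would: the job done as asked, in the order asked, and still so for the second after the job is handed in, with the robot touching nothing.
It also fails if it takes over 64 s, if anything falls off the work surface, if the arm or the gripper's body presses on something with over 40 N, if the wrist force passes 120 N, or if a joint passes its speed limit or range.

## Robot

A 6-joint arm with a two-finger parallel gripper is mounted at the origin on the work surface. World frame = base frame: x ahead of the robot, y to its left, z up, the work surface at z = 0. Lengths are in m, angles in rad, forces in N, time in s.
With the tool pointing down it reaches from about 0.3 to 0.875 m from the base axis. Payload 6.4 kg.
Tool frame: the origin (TCP) lies at the very end of the fingers, on their centre line; the grasp point (between the pads) lies 19 mm behind it (r.grip_depth is the distance from the TCP to the grasp point, in m); x points along the fingers, y is the direction in which the jaws open and shut, and the axes are right-handed (so a half turn about x gives the same grasp; the last joint's range is limited). The gripper opens to 85 mm and grips with 20 to 120 N. Pads are 22 mm wide; open, the fingers measure 114 mm over their backs; the gripper's body (76 mm by 85 mm) begins 54 mm behind the grasp point. The pads swing forward as they close: fully open they stand 13 mm farther back than shut.
Start: joints at [0.997, 0.181, 1.607, -0, 1.354, -0.206], TCP at [0.207, 0.537, 0.231] pointing down, gripper open.
Joint ranges: [-2.99, 2.99], [-0.89, 2.07], [0.3, 2.58], [-1.14, 4.28], [0, 2.63], [-3.12, 3.12]. Speed limits (rad/s): [2.57, 2.57, 3.01, 3.14, 3.14, 3.14].

## Interface

Orientations are given as a 3x3 rotation matrix whose columns are the frame's x, y, z axes.
In Python, from plant import read_state, grab_frame, calibration, order, nets, r gives the robot as it stands.
- The arm moves only by the shell command python3 -m inch 'ROWS' [FORCE]. ROWS is text: rows parted by semicolons, each of 5 numbers parted by spaces: the shift along the tool's x, y, z in m, then the turn about the tool's x in rad, then the closure, from -1 (fully open) to 1 (shut). In form: x y z yaw jaw; .... A call has 1 to 8 rows; each row shifts and turns the commanded pose from where the row before left it, along the tool's axes as they then stand; what a row does not reach is not made up. A row lasts 1/8 s, in which the tool goes at most 62.5 mm and 10.7 degrees, less where a joint would pass 70% of its speed; a pose out of reach is approached as far as the arm can. A call is refused whole if a number of a shift passes 0.0625 or a number of a turn 0.188, either way. A call with a gripper value outside its range is refused whole. The fingers move at their own pace and stop on an object; FORCE is the grip in N (left out, the last holds). Time passes only in rows, so rows that do not move let the fingers close. It gives the time, the measured TCP pose, the force and the opening at its end, in the units of the state.
- read_state(): the state, without advancing time (a new reading comes with each control period).
- grab_frame(name): name is "scene" or "top" or "wrist"; returns (picture, depth): 480x640x3 uint8, red, green, blue; 480x640 float32, m along the optical axis (not along the pixel's ray), 0 where there is no reading.
- calibration(name): a dict with "camera_matrix" (3x3 intrinsics, pixels), "R" (3x3) and "t" (3): a world point X has camera coordinates R X + t; the wrist camera has in their place "hand_eye" (4x4, takes a point from camera to tool coordinates, whose origin is the TCP and whose axes are the tool frame's). Camera axes: x right, y down, z forward; pixel columns grow to the right and rows downward; lengths in m; the calibration is good to about 2 mm. A picture is of the moment at which its call begins: read the wrist's pose just before it. calibration takes no time and is no camera call.
- order.sign_off(): hands the job in, once; it reports no verdict.
Trained networks look in the newest picture that a camera, given by its name, has taken for a name from the list of things; names that differ only in an ending like _2 or _b are one class to them, and where a whole thing is asked for, a point or a joint stands for the part that bears it (a point fixed in the world has none). Each returns a list of dicts, best first, with "confidence" (0 to 1); they miss things now and then, are a little off and sometimes report something else, mostly with a low value. They report only what shows in the picture. A call takes as long as a camera call.
- nets.masks_of(camera, target): "region" (480x640 bool, what is visible of it) and "position" ([row, column] in pixels, amid what is visible of it).
The state is a dict: "t": time; "qpos": joint angles; "dq": joint speeds; "joint_torque": joint torques, N m; "ee_pos": TCP position; "orientation": TCP orientation; "wrist_force": force on the tool from outside, world axes, zero at the start; "wrist_torque": the same for the moment, N m; "opening": finger opening in m.
Only numpy, scipy, OpenCV 4.12 (cv2) and the standard library are available. Lean on these libraries where they do the work, as an engineer would, in place of code of your own. Each camera call takes 0.05 s, during which the arm holds its last target.

## Working session

There is one attempt and no reset: what is moved stays moved. The work goes in short steps, Python scripts to look and compute and a shell command to move; the robot and the scene stay as the last step left them, time stands still between calls to the robot, and variables do not carry over. Pictures are saved under pics/ and viewed, and the job is handed in when it is done.

```bash
ls; mkdir -p pics; python3 - <<'E'
from plant import *
import cv2,numpy as np
s=read_state();print(s)
for n in("scene","top"):
    p,d=grab_frame(n);cv2.imwrite(f"pics/{n}0.png",p[:,:,::-1]);np.save(f"pics/{n}0.npy",d);c=calibration(n);print(c)
print(calibration("wrist"))
E
```

```text
pics
{'t': 0.0, 'qpos': array([ 9.96699821e-01,  1.81556577e-01,  1.60801029e+00, -3.21502234e-05,
        1.35378082e+00, -2.06310073e-01]), 'dq': array([-0.00031269, -0.00061983, -0.00011758, -0.00064586, -0.00137136,
        0.00092877]), 'joint_torque': array([-5.27248449e-04, -4.44879448e+01, -3.51330256e+01, -3.07958080e-04,
        9.29336355e-03,  7.52057957e-06]), 'ee_pos': array([0.20643455, 0.53607496, 0.2303743 ]), 'orientation': array([[-9.26758045e-04,  3.59543494e-01,  9.33127868e-01],
       [-1.49072845e-03,  9.33126735e-01, -3.59544538e-01],
       [-9.99998459e-01, -1.72425105e-03, -3.28800993e-04]]), 'wrist_force': array([0.63908797, 0.35560359, 0.5745364 ]), 'wrist_torque': array([-0.0241509 ,  0.00153346, -0.02662344]), 'opening': 0.08515451760664684}
{'camera_matrix': array([[533.2772795 ,   0.        , 321.15779258],
       [  0.        , 533.2772795 , 247.17591991],
       [  0.        ,   0.        ,   1.        ]]), 'R': array([[ 0.49652744,  0.86792932, -0.01261734],
       [ 0.56886873, -0.33635033, -0.75050438],
       [-0.6556286 ,  0.36546841, -0.66074
[... 264 characters left out ...]
9974931, -0.02181892],
       [-0.99959123,  0.00563575, -0.02802871],
       [ 0.02814465,  0.02166917, -0.99936896]]), 't': array([-0.04865957,  0.57946811,  0.92344427])}
{'camera_matrix': array([[420.77065344,   0.        , 310.54735729],
       [  0.        , 420.77065344, 240.48141791],
       [  0.        ,   0.        ,   1.        ]]), 'hand_eye': array([[-2.99526912e-04, -3.09653865e-01,  9.50849302e-01,
        -1.42569454e-01],
       [ 9.99999556e-01,  7.56691248e-04,  5.61434023e-04,
        -5.34599936e-04],
       [-8.93349560e-04,  9.50849048e-01,  3.09653501e-01,
        -7.83139435e-02],
       [ 0.00000000e+00,  0.00000000e+00,  0.00000000e+00,
         1.00000000e+00]])}
```

View pics/scene0.png

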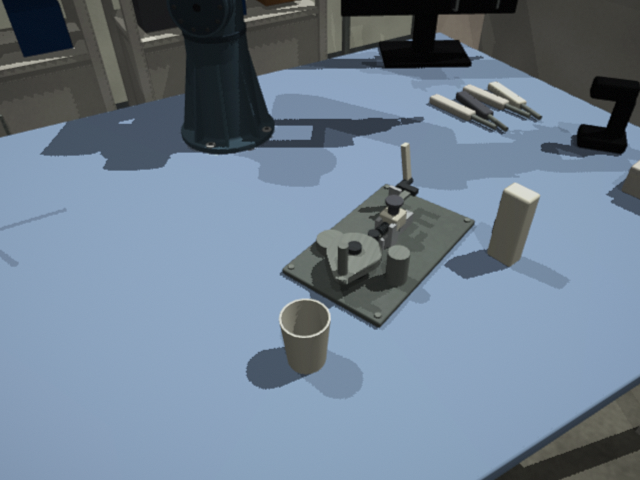

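View pics/top0.png

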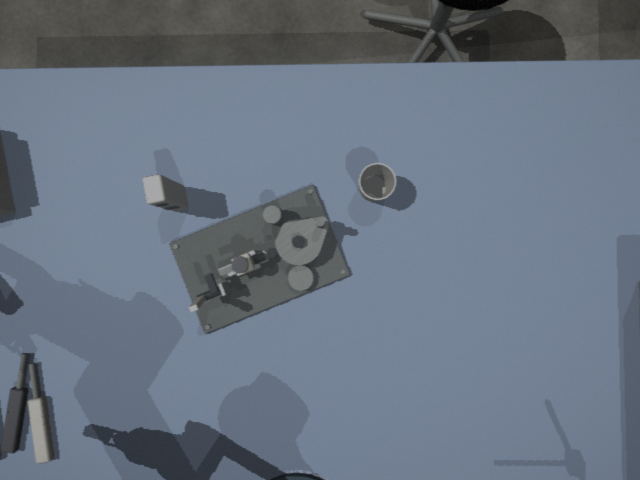

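```bash
cat > h.py <<'E'
from plant import *
import cv2,numpy as np
def px2w(n,u,v,z):
    c=calibration(n);K=c['camera_matrix'];R=np.array(c['R']);t=np.array(c['t'])
    d=R.T@np.linalg.inv(K)@np.array([u,v,1.]);o=-R.T@t
    return o+d*(z-o[2])/d[2]
def w2px(n,X):
    c=calibration(n);p=c['camera_matrix']@(np.array(c['R'])@np.array(X)+np.array(c['t']));return p[:2]/p[2]
def cloud(n,d):
    c=calibration(n);K=c['camera_matrix'];v,u=np.mgrid[:480,:640]
    P=np.stack([(u-K[0,2])/K[0,0]*d,(v-K[1,2])/K[1,1]*d,d],-1)
    return (P-np.array(c['t']))@np.array(c['R'])
E
python3 - <<'E'
from h import *
p=cv2.imread('pics/top0.png');c=p[150:350,150:400];cv2.imwrite('pics/topz.png',cv2.resize(cv2.convertScaleAbs(c,alpha=1.6),None,fx=3,fy=3,interpolation=cv2.INTER_CUBIC))
P=cloud('top',np.load('pics/top0.npy'))
for (u,v) in [(314,186),(351,273),(206,333),(171,242)]: print(px2w('top',u,v,.012))
for n,(u,v) in dict(cam=(300,241),tall=(272,214),flat=(300,278),but=(239,265),bench=(400,300),sensor=(153,190)).items(): print(n,P[v,u])
for tg in ['cam','cam_peg_top','button_top','lever','roller','tall_weight','flat_weight','sensor','beaker','rig']:
    for m in nets.masks_of('top',tg)[:2]:
        v,u=map(int,m['position']);Q=P[m['region']];print(tg,round(m['confidence'],2),(u,v),m['region'].sum(),Q.mean(0).round(3),Q.max(0).round(3))
E
```

```text
[ 0.6899963  -0.03991691  0.012     ]
[ 0.51303582 -0.11385213  0.012     ]
[0.39287563 0.18038468 0.012     ]
[0.57769622 0.25258876 0.012     ]
cam [ 0.57677427 -0.01456564  0.06639773]
tall [0.62825003 0.0381206  0.0726708 ]
flat [ 0.50449851 -0.01211217  0.03332806]
but [0.53214364 0.0973735  0.0913949 ]
bench [ 0.45662572 -0.21455951 -0.00550762]
sensor [0.66677241 0.24139486 0.1367878 ]
cam 0.65 (299, 236) 1905 [ 0.581 -0.017  0.064] [0.625 0.033 0.938]
cam_peg_top 0.9 (301, 238) 1902 [ 0.58  -0.017  0.064] [0.623 0.033 0.938]
button_top 0.73 (236, 268) 328 [0.53  0.105 0.089] [0.553 0.155 0.938]
lever 0.86 (208, 290) 466 [0.48  0.159 0.087] [0.553 0.217 0.938]
roller 0.63 (247, 262) 719 [0.538 0.084 0.078] [0.564 0.155 0.938]
tall_weight 0.53 (277, 216) 342 [0.627 0.036 0.067] [0.652 0.064 0.938]
flat_weight 0.76 (298, 276) 481 [ 0.506 -0.014  0.033] [0.553 0.01  0.938]
flat_weight 0.75 (236, 268) 260 [0.53  0.104 0.093] [0.553 0.135 0.938]
sensor 0.47 (301, 274) 534 [ 0.505 -0.013  0.033] [0.553 0.014 0.938]
beaker 0.84 (376, 182) 1132 [ 0.693 -0.164  0.041] [ 0.738 -0.072  0.938]
beaker 0.26 (302, 240) 2003 [ 0.58  -0.017  0.063] [0.629 0.04  0.938]
rig 0.84 (255, 255) 14682 [0.542 0.073 0.027] [0.692 0.255 0.938]
rig 0.21 (237, 264) 346 [0.53  0.105 0.088] [0.553 0.156 0.938]
```

View pics/topz.png

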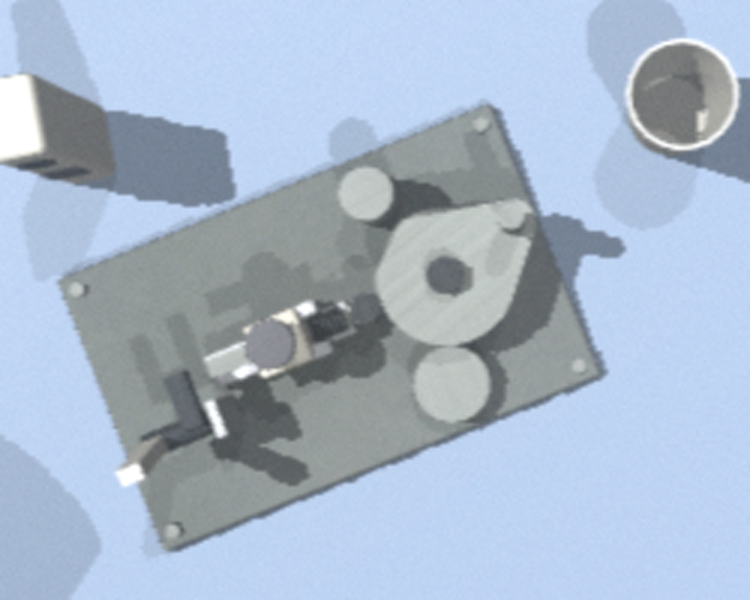

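```bash
python3 - <<'E'
from h import *
W=np.array([px2w('top',u/3+150-.33,v/3+150-.33,.012)[:2] for u,v in [(492,104),(606,375),(170,551),(62,280)]])
L=np.array([[.1,-.185],[-.1,-.185],[-.1,.135],[.1,.135]])
wc,lc=W.mean(0),L.mean(0);U,S,Vt=np.linalg.svd((L-lc).T@(W-wc));R=(U@Vt).T
t=wc-R@lc;print(R,t,np.linalg.det(R),np.degrees(np.arctan2(R[1,0],R[0,0])));print(((L@R.T+t-W)*1000).round(1))
inv=lambda w:(R.T@(w-t))*1000
pt=lambda u,v,z:px2w('top',u/3+150-.33,v/3+150-.33,z)[:2]
for n,a in dict(axis=(447,275,.066),peg=(515,216,.114),tall=(365,193,.072),flat=(452,385,.032),button=(270,344,.092),levertip=(130,474,.139),roller=(366,308,.058),beaker=(683,95,.09),sensor=(15,115,.14)).items():
    w=pt(*a);print(n,w.round(4),inv(w).round(1))
np.savez('rig.npz',R=R,t=t)
# draw check
E
```

```text
[[ 0.92767964 -0.37337714]
 [ 0.37337714  0.92767964]] [0.53339395 0.09299202] 1.0000000000000002 21.924045362811455
[[ 1.8 -2. ]
 [ 0.  -0.8]
 [-2.   1.2]
 [ 0.1  1.6]]
axis [ 0.5762 -0.012 ] [   0.5 -113.4]
peg [ 0.6102 -0.0564] [  15.4 -167.2]
tall [0.6283 0.0395] [ 68.1 -85.1]
flat [ 0.5044 -0.0127] [-66.3 -87.2]
button [0.5334 0.096 ] [1.1 2.8]
levertip [0.459  0.1688] [-40.7  98.1]
roller [0.5554 0.0408] [  1.  -56.7]
beaker [ 0.6862 -0.1604] [  47.1 -292.1]
sensor [0.6698 0.2372] [180.4  82.8]
```

```bash
python3 - <<'E'
from h import *
z=np.load('rig.npz');R=z['R'];t=z['t']+R@np.array([.0007,.0024]);np.savez('rig2.npz',R=R,t=t)
p=cv2.imread('pics/scene0.png');p=cv2.convertScaleAbs(p,alpha=1.5)
o=(270,130);f=3.5
c=cv2.resize(p[130:300,270:490],None,fx=f,fy=f,interpolation=cv2.INTER_CUBIC)
def dr(x,y,zz,col=(0,0,255)):
    w=R@np.array([x,y])/1000+t; u,v=w2px('scene',[*w,zz/1000]); cv2.drawMarker(c,(int((u-o[0]+.5)*f),int((v-o[1]+.5)*f)),col,0,10,1)
q=.27
for a in [(100,-185,12),(-100,-185,12),(-100,135,12),(100,135,12),(0,0,92),(0,-60,58),(55*np.sin(q),-115-55*np.cos(q),114),(0,-115,66),(-30-75*np.sin(.17),95,66+74)]: dr(*a)
cv2.imwrite('pics/scz.png',c)
E
```

```text
(no output)
```

View pics/scz.png

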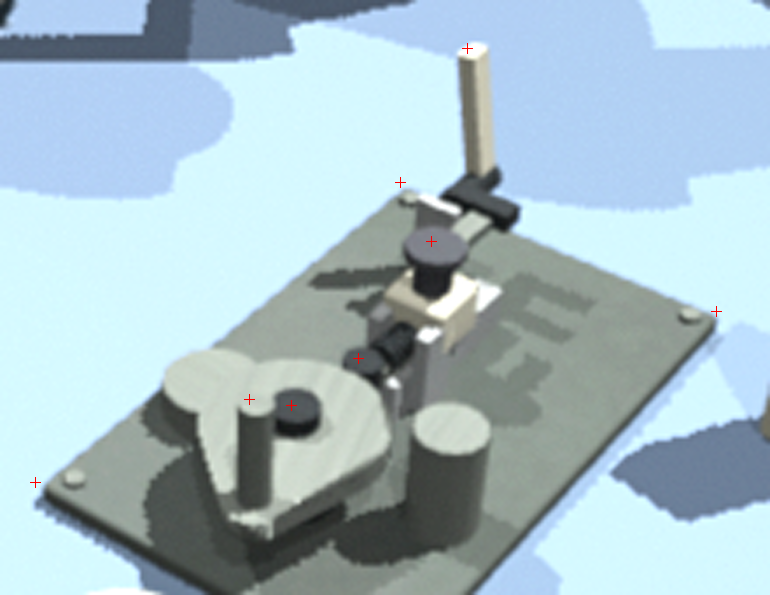

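```bash
python3 -m inch '0 -0.034 0.049 0 -1;0 -0.034 0.049 0 -1;0 -0.034 0.049 0 -1;0 -0.034 0.049 0 -1;0 -0.034 0.049 0 -1;0 -0.034 0.049 0 -1;0 -0.034 0.049 0 -1;0 -0.034 0.049 0 -1' 40; python3 -m inch '0 -0.034 0.049 0 -1;0 -0.034 0.049 0 -1;0 -0.034 0.049 0 -1;0 -0.034 0.049 0 -1;0 0 0 0.183 -1;0 0 0 0.183 -1;0 0 0 0.182 -1;0 0 0 0 -1'; cat > wr.py <<'E'
from h import *
import sys
z=np.load('rig2.npz');R=z['R'];t=z['t']
s=read_state();p,d=grab_frame('wrist');c=calibration('wrist');H=c['hand_eye'];T=np.eye(4);T[:3,:3]=s['orientation'];T[:3,3]=s['ee_pos'];M=np.linalg.inv(T@H)
np.savez('pics/%s.npz'%sys.argv[1],d=d,M=M)
cv2.imwrite('pics/%s_raw.png'%sys.argv[1],p[:,:,::-1])
im=cv2.convertScaleAbs(p[:,:,::-1],alpha=1.5)
q=float(sys.argv[2]);f=float(sys.argv[3])
L=.17-float(sys.argv[4])if len(sys.argv)>4 else .17
for x,y,zz in [(100,-185,12),(-100,-185,12),(-100,135,12),(100,135,12),(0,f,92),(0,-60+f,58),(55*np.sin(q),-115-55*np.cos(q),114),(0,-115,66),(-30-75*np.sin(L),95,66+75*np.cos(L))]:
    w=[*(R@np.array([x,y])/1000+t),zz/1000];k=c['camera_matrix']@(M[:3,:3]@w+M[:3,3]);cv2.drawMarker(im,(int(k[0]/k[2]),int(k[1]/k[2])),(0,0,255),0,12,1)
cv2.imwrite('pics/%s.png'%sys.argv[1],im);print(s['t'],s['ee_pos'],s['opening'],s['wrist_force'],s['qpos'],np.degrees(np.arctan2(s['orientation'][1,1],s['orientation'][0,1])))
E
python3 wr.py w1 .27 0
```

```text
t: 1.6
ee_pos: [0.4757, 0.14, 0.2317]
orientation: [[0.001, 0.36, 0.933], [0.0, 0.933, -0.36], [-1.0, 0.001, 0.001]]
wrist_force: [0.2, 0.2, 0.6]
opening: 0.0854
t: 2.6
ee_pos: [0.6087, -0.0556, 0.2312]
orientation: [[-0.0, 0.792, 0.61], [0.0, 0.61, -0.792], [-1.0, -0.0, -0.0]]
wrist_force: [-0.3, -0.0, 0.1]
opening: 0.0853
2.6 [ 0.60871226 -0.05563538  0.23124123] 0.08532465014487041 [-0.29241177 -0.01526134  0.06773972] [-2.85087278e-01  2.60405859e-01  1.51177418e+00  1.66272787e-05
  1.36952206e+00 -9.41588334e-01] 37.614549381555435
```

View pics/w1.png

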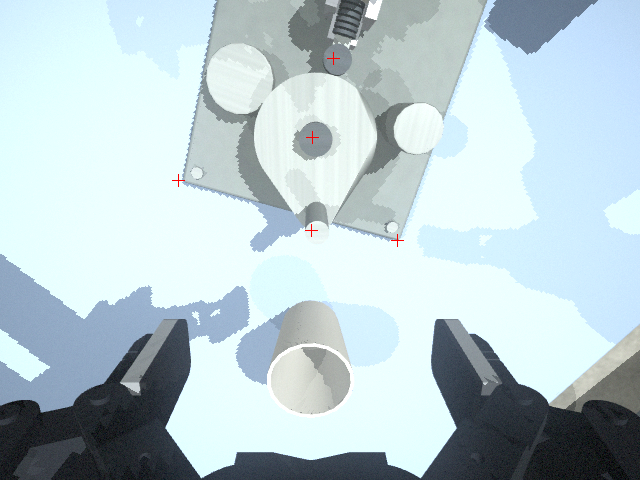

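```bash
python3 - <<'E'
import cv2
p=cv2.imread('pics/w1_raw.png');p=cv2.convertScaleAbs(p,alpha=1.1)
c=cv2.resize(p[30:260,170:450],None,fx=2.8,fy=2.6,interpolation=cv2.INTER_CUBIC)
c=cv2.resize(p[40:250,170:430],None,fx=2.8,fy=2.8,interpolation=cv2.INTER_CUBIC)
cv2.imwrite('pics/w1z.png',c)
E
```

```text
(no output)
```

View pics/w1z.png

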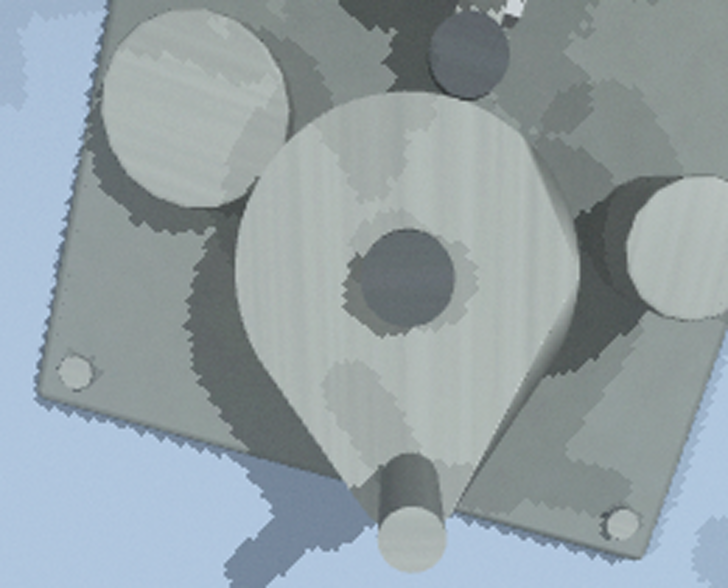

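```bash
python3 - <<'E'
from h import *
from scipy.optimize import least_squares
z=np.load('rig2.npz');M=np.load('pics/w1.npz')['M'];K=calibration('wrist')['camera_matrix']
obs=[(407,277),(412,539),(470,55),(38,399),(640,558)];obs=np.array(obs)/2.8+[170-.3,40-.3]
def pr(w):k=K@(M[:3,:3]@w+M[:3,3]);return k[:2]/k[2]
def f(p):
    x,y,th,q=p;c,s=np.cos(th),np.sin(th);R=np.array([[c,-s],[s,c]]);o=[]
    for (a,b,h),ob in zip([(0,-115,66),(55*np.sin(q),-115-55*np.cos(q),114),(0,-60,58),(-100,-185,12),(100,-185,12)],obs):
        o.append(pr(np.array([*(R@[a/1000,b/1000]+[x,y]),h/1000]))-ob)
    return np.concatenate(o)
r_=least_squares(f,[*z['t'],.3826,.27]);print(z['t'],r_.x,f(r_.x).round(1))
x,y,th,q=r_.x;c,s=np.cos(th),np.sin(th);R=np.array([[c,-s],[s,c]]);t=np.array([x,y]);np.savez('rig2.npz',R=R,t=t)
pt=lambda a,b:(R@[a,b]+t).round(4)
print('axis',pt(0,-.115),'peg',pt(.055*np.sin(q),-.115-.055*np.cos(q)),'end',pt(0,-.06),'button out',pt(0,.0245),'hinge',pt(-.03,.095))
print('jaw angle',np.degrees(q+th),'end',np.degrees(-np.pi+th), 'rot',q+np.pi)
E
```

```text
[0.53314722 0.09547982] [0.53507793 0.09634941 0.38676152 0.27908414] [ 0.5 -0.1 -0.  -0.3 -0.6 -0.3 -1.7 -0.3  2.   1.7]
axis [ 0.5785 -0.0102] peg [ 0.6124 -0.0534] end [0.5577 0.0408] button out [0.5258 0.119 ] hinge [0.4715 0.173 ]
jaw angle 38.15014594729289 end -157.84019738827234 rot 3.420676793319739
```

```bash
python3 -m inch '0 0.0043 0.0005 0.009 -1;0.05 0 0 0 -1;0.05 0 0 0 -1;0.051 0 0 0 -1;0 0 0 0 0.2;0 0 0 0 1;0 0 0 0 1;0 0 0 0 1' 40;python3 wr.py w2 .28 0
```

```text
t: 3.65
ee_pos: [0.6139, -0.0539, 0.0828]
orientation: [[0.004, 0.798, 0.602], [-0.002, 0.602, -0.798], [-1.0, 0.002, 0.003]]
wrist_force: [-1.3, 2.1, 6.5]
opening: 0.0147
3.65 [ 0.61391571 -0.05394932  0.0828271 ] 0.014685159764704213 [-1.32249401  2.12406395  6.51371916] [-2.79736072e-01  4.32960762e-01  1.60831785e+00 -5.24800098e-04
  1.09637835e+00 -9.25895905e-01] 37.03611025500838
```

View pics/w2.png

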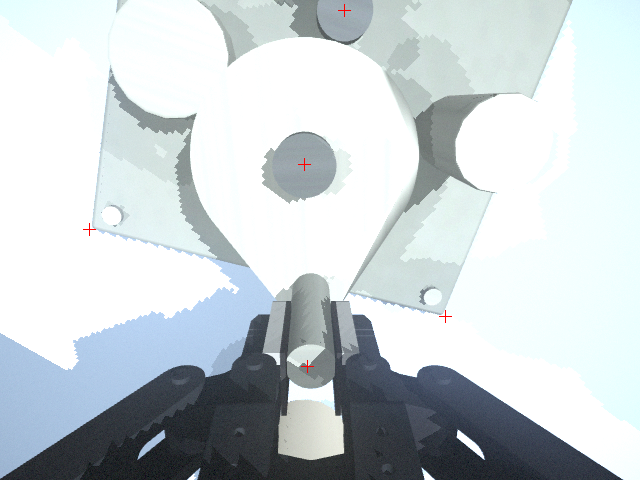

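```bash
python3 -m inch '0 -0.0047 -0.0002 0.085 1;0 -0.0093 -0.0008 0.17 1;0 -0.0093 -0.0008 0.17 1;0 -0.0093 -0.0008 0.17 1;0 -0.0093 -0.0008 0.17 1;0 -0.0093 -0.0008 0.17 1;0 0 0 0 1'; cat > pk.py <<'E'
from h import *
z=np.load('rig2.npz');R=z['R'];t=z['t'];s=read_state();a=R@[0,-.115]+t;th=np.arctan2(R[1,0],R[0,0])
d=R.T@(s['ee_pos'][:2]-a);y=np.arctan2(s['orientation'][1,1],s['orientation'][0,1])
print('rad',np.hypot(*d)*1000,'q pos',np.arctan2(d[0],-d[1]),'q yaw',(y-th),'F',s['wrist_force'].round(1),s['opening'],s['qpos'].round(2),s['ee_pos'].round(4))
E
python3 pk.py
```

```text
t: 4.58
ee_pos: [0.5639, -0.0652, 0.0829]
orientation: [[0.001, 0.958, -0.286], [-0.005, -0.286, -0.958], [-1.0, 0.003, 0.005]]
wrist_force: [-6.9, -10.6, 9.8]
opening: 0.0148
rad 56.90104868023076 q pos -0.646128898560597 q yaw -0.6771614339968444 F [ -6.9 -10.6   9.8] 0.014779418107926379 [-0.32  0.34  1.74 -0.01  1.06 -0.03] [ 0.5639 -0.0652  0.0829]
```

```bash
python3 -m inch '0 -0.0093 -0.0008 0.17 1;0 -0.0093 -0.0008 0.17 1;0 -0.0093 -0.0008 0.17 1;0 -0.0093 -0.0008 0.17 1;0 -0.0093 -0.0008 0.17 1;0 -0.0093 -0.0008 0.17 1;0 0 0 0 1';python3 pk.py
```

```text
t: 5.45
ee_pos: [0.5239, -0.0261, 0.0827]
orientation: [[-0.005, 0.258, -0.966], [-0.004, -0.966, -0.258], [-1.0, 0.003, 0.006]]
wrist_force: [-20.1, -10.5, 22.9]
opening: 0.0148
rad 56.87270642838125 q pos -1.6728974258128444 q yaw -1.696907577145597 F [-20.1 -10.5  22.9] 0.01476382477452648 [-0.27  0.26  1.84 -0.01  1.04  1.04] [ 0.5239 -0.0261  0.0827]
```

```bash
python3 -m inch '0 0 0 0 0.4;0 0 0 0 0.4;0 0 0 0 0.4';python3 pk.py; python3 wr.py w3 -1.68 0
```

```text
t: 5.82
ee_pos: [0.5265, -0.0235, 0.0805]
orientation: [[0.001, 0.259, -0.966], [0.0, -0.966, -0.259], [-1.0, 0.0, -0.001]]
wrist_force: [-0.2, 0.5, -0.8]
opening: 0.0255
rad 53.614146023822435 q pos -1.7065177504490698 q yaw -1.6954987970672297 F [-0.2  0.5 -0.8] 0.02553563441928588 [-0.27  0.27  1.84  0.    1.03  1.04] [ 0.5265 -0.0235  0.0805]
5.825 [ 0.52652132 -0.02347454  0.08049898] 0.02553563441928588 [-0.23587357  0.5318714  -0.81123902] [-2.70088227e-01  2.66165881e-01  1.84189903e+00  2.22834218e-04
  1.03295868e+00  1.03853492e+00] -74.98512262973266
```

View pics/w3.png

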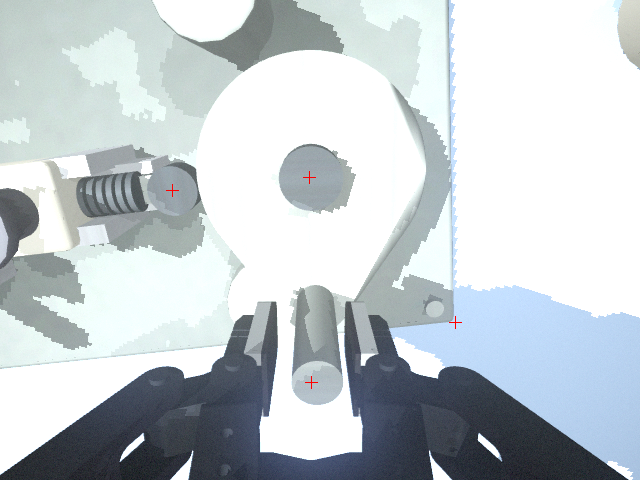

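```bash
python3 -m inch '0 -0.0093 0.0006 0.17 0.5;0 -0.0093 -0.0008 0.17 0.5;0 -0.0093 -0.0008 0.17 0.5;0 -0.0093 -0.0008 0.17 0.5;0 -0.0093 -0.0008 0.17 0.5;0 -0.0093 -0.0008 0.17 0.5;0 -0.0093 -0.0008 0.17 0.5;0 0 0 0 0.5';python3 pk.py; python3 wr.py w4 -2.88 0.015
```

```text
t: 6.88
ee_pos: [0.5451, 0.0333, 0.0804]
orientation: [[-0.001, -0.801, -0.598], [-0.002, -0.598, 0.801], [-1.0, 0.002, -0.001]]
wrist_force: [-2.3, -3.4, 3.0]
opening: 0.0217
rad 54.7225273029522 q pos -2.8740240861226694 q yaw -2.8868902901322455 F [-2.3 -3.4  3. ] 0.02166896786459816 [-0.16  0.3   1.79 -0.    1.05  2.35] [0.5451 0.0333 0.0804]
6.875 [0.54514926 0.03326374 0.08041566] 0.02166896786459816 [-2.3115983  -3.39024391  3.02638611] [-0.1551182   0.30474675  1.79163363 -0.00257943  1.04577664  2.34630294] -143.24682693014773
```

View pics/w4.png

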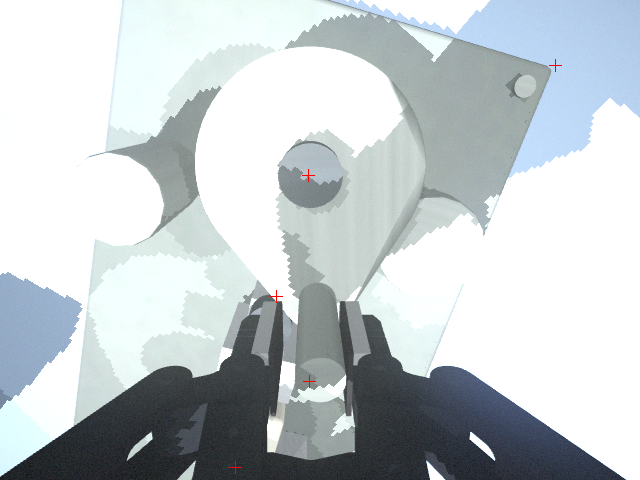

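```bash
python3 -m inch '0 -0.0072 -0.0005 0.131 0.5;0 -0.0072 -0.0005 0.131 0.5;0 0 0 0 1;0 0 0 0 1;0 0 0 0 1';python3 pk.py; python3 wr.py w5 -3.1416 24.5;python3 - <<'E'
from h import *
p,d=grab_frame('scene');cv2.imwrite('pics/sc5.png',cv2.resize(cv2.convertScaleAbs(p[130:300,270:490,::-1],alpha=1.5),None,fx=3.5,fy=3.5))
E
```

```text
t: 7.55
ee_pos: [0.557, 0.0406, 0.0804]
orientation: [[-0.002, -0.928, -0.371], [-0.001, -0.371, 0.928], [-1.0, 0.002, -0.0]]
wrist_force: [-4.3, -2.9, 3.7]
opening: 0.0149
rad 55.06542896356792 q pos -3.128496094476681 q yaw -3.1477465540348284 F [-4.3 -2.9  3.7] 0.014948221367872523 [-0.14  0.33  1.76 -0.    1.06  2.62] [0.557  0.0406 0.0804]
7.55 [0.55701862 0.04056549 0.0803569 ] 0.014948221367872523 [-4.30792181 -2.90933536  3.72998351] [-1.38957289e-01  3.29351172e-01  1.75884493e+00 -1.70336635e-03
  1.05515923e+00  2.62286850e+00] -158.19278991131654
```

View pics/w5.png

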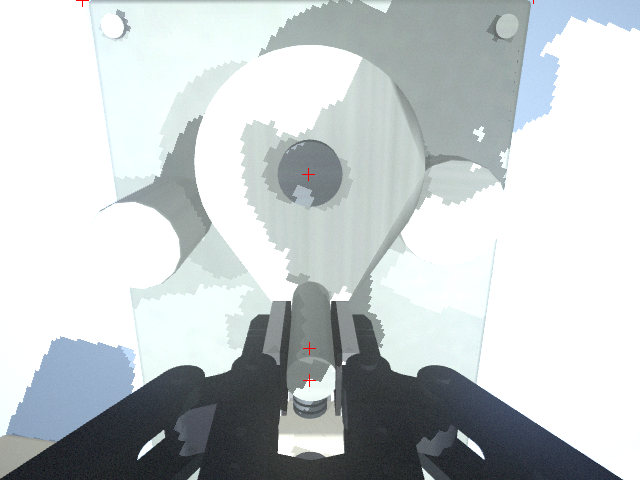

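View pics/sc5.png

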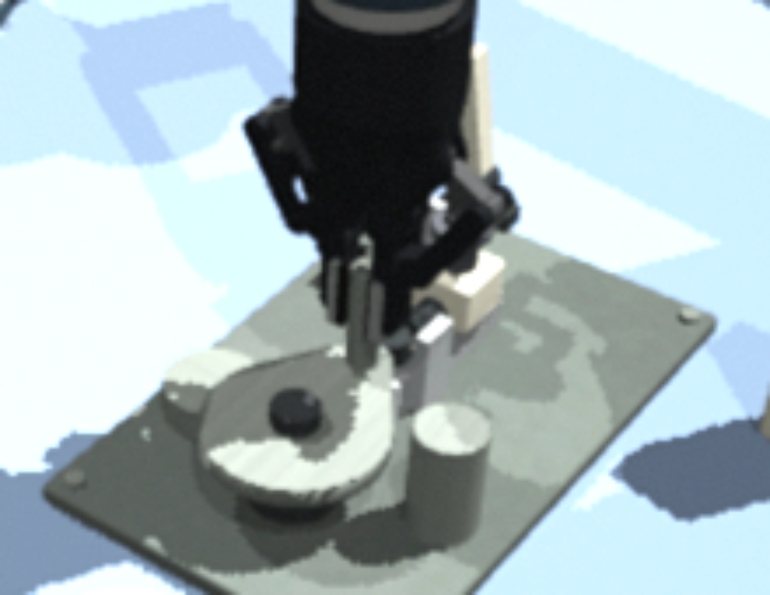

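```bash
python3 -m inch '0 0 0 0 0.4;0 0 0 0 0.4;-0.05 0 0 0 0.4;-0.05 0 0 0 0.4;-0.05 0 0 0 0.4;0 0 0 0 0.4'; python3 wr.py w6 -3.1416 24.5
```

```text
t: 8.4
ee_pos: [0.5607, 0.0411, 0.2355]
orientation: [[0.01, -0.928, -0.372], [-0.001, -0.372, 0.928], [-1.0, -0.009, -0.005]]
wrist_force: [0.6, -0.5, -0.5]
opening: 0.0258
8.4 [0.56067714 0.04114136 0.23548241] 0.025819558823952985 [ 0.5671068  -0.50031355 -0.46116416] [-1.37978514e-01  1.41934029e-01  1.64288713e+00  2.13924514e-04
  1.34704551e+00  2.62249491e+00] -158.1650012574077
```

View pics/w6.png

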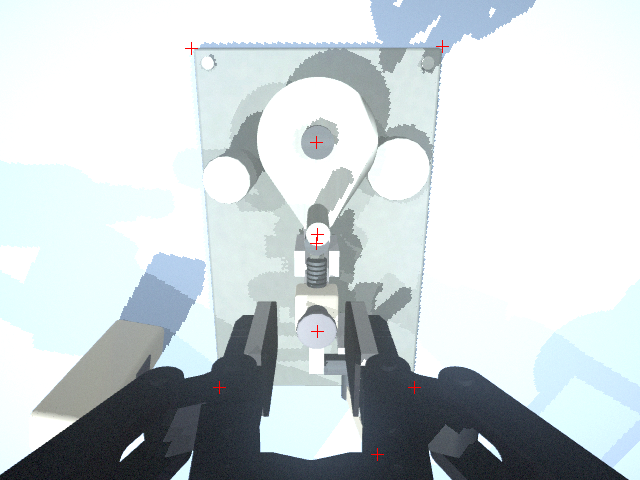

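```bash
python3 -m inch '0 0 0 0 1'; python3 - <<'E'
from h import *
s=read_state();z=np.load('rig2.npz');w=z['R']@[0,.0245]+z['t']
print(w,s['ee_pos'],s['orientation'].T@(np.array([*w,.1])-s['ee_pos']))
E
```

```text
t: 8.57
ee_pos: [0.5568, 0.0415, 0.2288]
orientation: [[-0.002, -0.928, -0.372], [0.0, -0.372, 0.928], [-1.0, 0.002, 0.001]]
wrist_force: [0.5, -0.2, 0.1]
opening: 0.0085
[0.52583675 0.11903973] [0.55683371 0.04149237 0.22883123] [ 0.1289326  -0.00029616  0.08335578]
```

```bash
python3 -m inch '0 0 0.042 0 1;0 0 0.041 0 1;0 0 0 0 1;0.06 0 0 0 1;0.06 0 0 0 1;0 0 0 0 1'; python3 wr.py w7 -3.1416 24.5
```

```text
t: 9.32
ee_pos: [0.5218, 0.1176, 0.1045]
orientation: [[-0.013, -0.929, -0.371], [-0.0, -0.371, 0.929], [-1.0, 0.012, 0.005]]
wrist_force: [-0.3, -1.3, 0.8]
opening: -0.0002
9.325 [0.52183436 0.11756421 0.10445406] -0.00017220375824082156 [-0.27834418 -1.27835813  0.83319858] [-2.74373713e-04  2.53264416e-01  1.79962440e+00 -3.25562163e-04
  1.10192397e+00  2.76142197e+00] -158.2233604729462
```

View pics/w7.png

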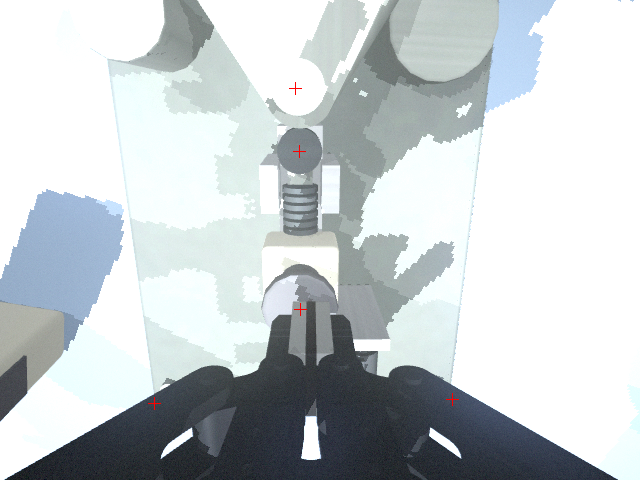

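```bash
python3 -m inch '0.016 0 0 0 1;0 0 0 0 1;0.006 0 0 0 1;0.006 0 0 0 1;0 0 0 0 1;0 0 0 0 1'; python3 pk.py
```

```text
t: 10.12
ee_pos: [0.5278, 0.1183, 0.083]
orientation: [[0.002, -0.928, -0.371], [-0.0, -0.371, 0.928], [-1.0, -0.002, -0.001]]
wrist_force: [2.2, 0.2, 3.6]
opening: -0.0002
rad 138.05341629407644 q pos 3.1307575380571158 q yaw -3.1478106109068387 F [2.2 0.2 3.6] -0.00018802556232492157 [ 0.    0.29  1.81 -0.    1.04  2.76] [0.5278 0.1183 0.083 ]
```

Force of 3.6 N, about 9 mm down; press 2–3 mm more.

```bash
python3 -m inch '0.002 0 0 0 1;0.001 0 0 0 1;0 0 0 0 1;0 0 0 0 1'; python3 pk.py;python3 - <<'E'
from h import *
p,d=grab_frame('scene');cv2.imwrite('pics/sc8.png',cv2.resize(cv2.convertScaleAbs(p[130:300,270:490,::-1],alpha=1.5),None,fx=3.5,fy=3.5))
E
```

```text
t: 10.62
ee_pos: [0.5282, 0.1183, 0.0816]
orientation: [[0.003, -0.928, -0.372], [-0.0, -0.372, 0.928], [-1.0, -0.003, -0.001]]
wrist_force: [-2.1, -0.3, 17.3]
opening: -0.0001
rad 137.95114641437456 q pos 3.1278217925770306 q yaw -3.1475435644652308 F [-2.1 -0.3 17.3] -5.8137537070410025e-05 [ 0.    0.29  1.81 -0.    1.04  2.76] [0.5282 0.1183 0.0816]
```

View pics/sc8.png

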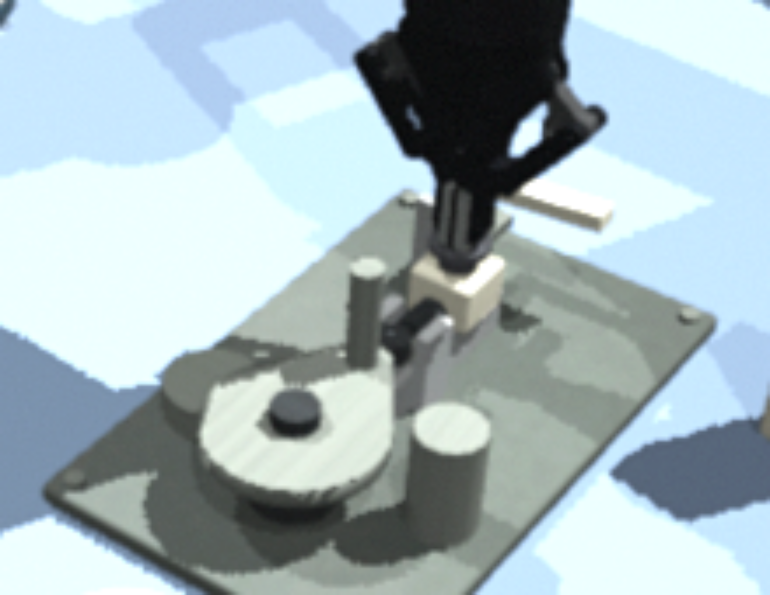

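```bash
python3 -m inch '-0.04 0 0 0 1;-0.05 0 0 0 1;0 0 0 -0.175 0.28;0 0 0 -0.175 0.28;0 0 0 -0.175 0.28;0 0 0 -0.175 0.28;0 0 0 -0.175 0.28;0 0 0 -0.175 0.28'; python3 -m inch '0 0 0 -0.175 0.28;0 0 0 -0.175 0.28;0 0 0 -0.171 0.28;0 0 0 0 0.28;0 0 0 0 0.28'; python3 wr.py w9 -3.1416 24.5 1.65;python3 - <<'E'
from h import *
s=read_state();z=np.load('rig2.npz');w=z['R']@[.030,.095]+z['t']
print(w,s['orientation'].T@(np.array([*w,.0524])-s['ee_pos']))
E
```

```text
t: 11.68
ee_pos: [0.5254, 0.1184, 0.1681]
orientation: [[-0.003, -0.134, -0.991], [0.0, -0.991, 0.134], [-1.0, 0.0, 0.003]]
wrist_force: [0.3, 0.3, -0.4]
opening: 0.031
t: 12.3
ee_pos: [0.5262, 0.1183, 0.1688]
orientation: [[-0.001, 0.369, -0.93], [0.0, -0.93, -0.369], [-1.0, -0.001, 0.001]]
wrist_force: [-0.1, -0.1, 0.3]
opening: 0.0304
12.3 [0.52624832 0.11833418 0.16876137] 0.030438711762707137 [-0.05993942 -0.09827155  0.28021992] [1.00283249e-03 1.68319619e-01 1.75470038e+00 2.13022123e-05
 1.22001708e+00 1.19424804e+00] -68.36835562699765
[0.52702884 0.19564801] [ 0.11648329 -0.07157783 -0.02926396]
```

View pics/w9.png

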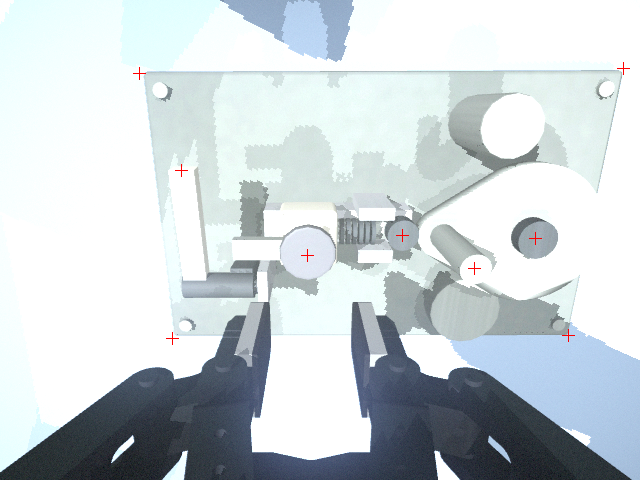

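```bash
python3 -m inch '0 -0.036 -0.0146 0 0.28;0 -0.0356 -0.0146 0 0.28;0.04 0 0 0.009 0.28;0 0 0 0 0.28;0 0 0 0 0.28'; python3 wr.py w10 -3.1416 24.5 1.65;python3 - <<'E'
import cv2
p=cv2.imread('pics/w10_raw.png');cv2.imwrite('pics/w10r.png',p)
E
```

```text
t: 12.98
ee_pos: [0.5276, 0.1954, 0.13]
orientation: [[0.0, 0.362, -0.932], [-0.0, -0.932, -0.362], [-1.0, 0.0, -0.0]]
wrist_force: [1.0, 0.2, 0.6]
opening: 0.0308
12.975 [0.52762654 0.1953648  0.13002852] 0.03075315539824412 [0.96015232 0.15515736 0.60299398] [ 1.43706853e-01  2.65234828e-01  1.72438059e+00 -4.07443627e-05
  1.15185766e+00  1.34376751e+00] -68.75746141458579
```

View pics/w10r.png

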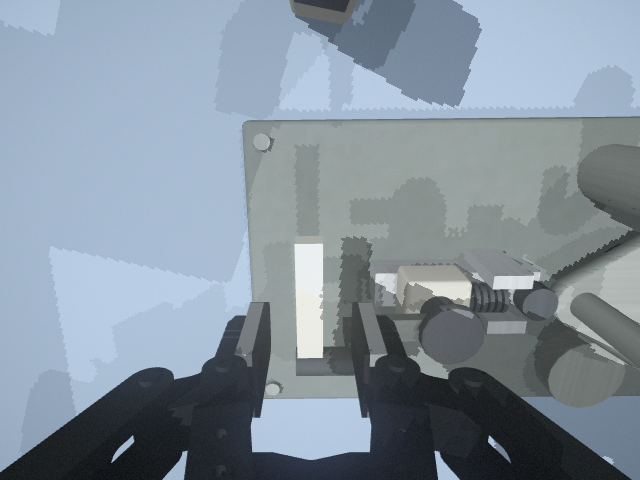

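View pics/w10.png

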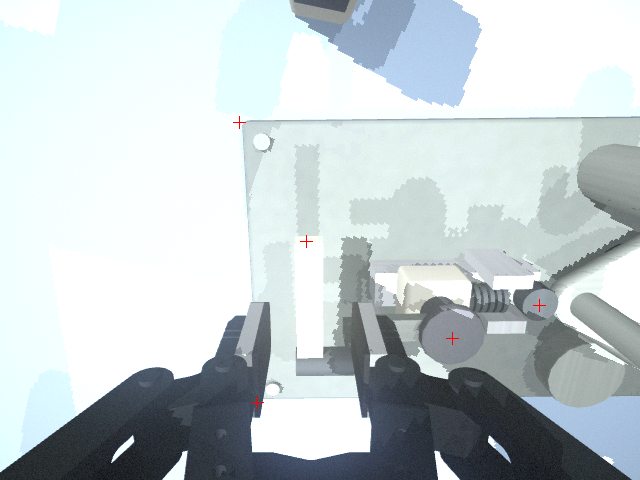

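```bash
python3 -m inch '0 0 0 0.0 0.42;0 0 0 0 0.42;0.03 0 0 0 0.42;0.03 0 0 0 0.42;0.0175 0 0 0 0.42;0 0 0 0 0.42;0 0 0 0 0.42' 30; python3 wr.py w11 -3.1416 24.5 1.65
```

```text
t: 13.9
ee_pos: [0.5283, 0.1957, 0.0529]
orientation: [[0.002, 0.363, -0.932], [0.0, -0.932, -0.363], [-1.0, 0.0, -0.002]]
wrist_force: [0.2, 0.7, 0.3]
opening: 0.025
13.9 [0.52827846 0.1957216  0.05287639] 0.025004462706616916 [0.20565495 0.693555   0.28105335] [1.44151097e-01 3.79746023e-01 1.75842554e+00 1.17331841e-05
 1.00171118e+00 1.34324047e+00] -68.70314031423523
```

View pics/w11.png

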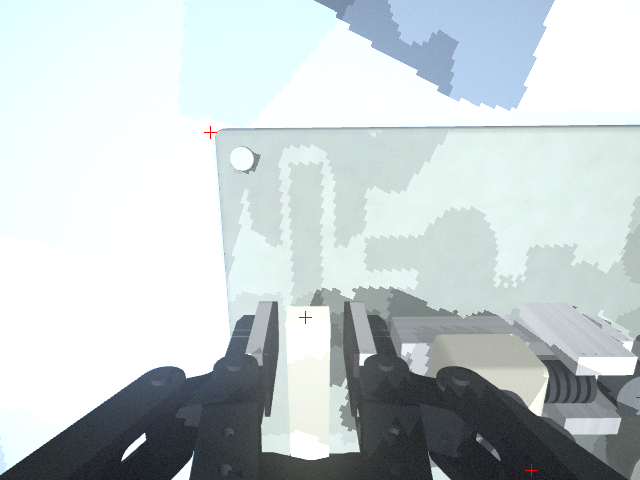

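```bash
python3 -m inch '0 0 0 -0.013 0.6;0 0 0 0 1;0 0 0 0 1;0 0 0 0 1' 25; python3 pk.py; python3 -m inch '-0.0097 0 0.0017 0 1;-0.0093 0 0.0033 0 1;-0.0087 0 0.0048 0 1;-0.0078 0 0.0061 0 1;0 0 0 0 1'; python3 pk.py; python3 wr.py w12 -3.1416 24.5 1
```

```text
t: 14.45
ee_pos: [0.5279, 0.1964, 0.0528]
orientation: [[0.002, 0.375, -0.927], [0.001, -0.927, -0.375], [-1.0, -0.0, -0.002]]
wrist_force: [-1.4, 4.1, 5.7]
opening: 0.0134
rad 212.63529474688787 q pos 2.9947360623038364 q yaw -1.5726363356410922 F [-1.4  4.1  5.7] 0.013388099594155205 [0.14 0.38 1.76 0.   1.   1.33] [0.5279 0.1964 0.0528]
t: 15.08
ee_pos: [0.5118, 0.1899, 0.0875]
orientation: [[-0.001, 0.375, -0.927], [0.001, -0.927, -0.375], [-1.0, -0.001, 0.001]]
wrist_force: [-2.9, 5.2, 0.5]
opening: 0.0134
rad 210.88699113443113 q pos 3.076271597431971 q yaw -1.5729019292531612 F [-2.9  5.2  0.5] 0.013423790622179806 [0.14 0.29 1.79 0.   1.06 1.32] [0.5118 0.1899 0.0875]
15.075 [0.51182863 0.18992947 0.08748924] 0.013423790622179806 [-2.92222291  5.15408393  0.46178246] [1.37417008e-01 2.93012958e-01 1.78961906e+00 8.13297365e-04
 1.05970345e+00 1.32315911e+00] -67.96083952246329
```

View pics/w12.png

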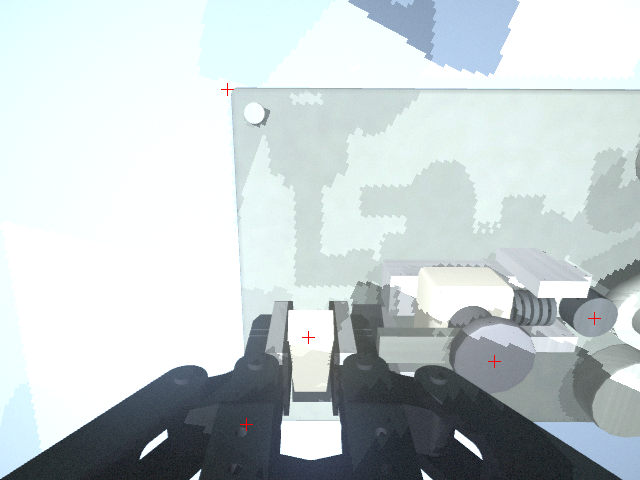

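Rising well; forces are low. Continue the arc.

```bash
python3 -m inch '-0.0066 0 0.0073 0 1;-0.0054 0 0.0083 0 1;-0.0039 0 0.0091 0 1;-0.0024 0 0.0096 0 1;-0.0008 0 0.0099 0 1;0.0009 0 0.0099 0 1;0 0 0 0 1;0 0 0 0 1'; python3 pk.py; python3 - <<'E'
from h import *
s=read_state();z=np.load('rig2.npz');print(z['R'].T@(s['ee_pos'][:2]-z['t']),s['ee_pos'][2]+.019)
p,d=grab_frame('scene');cv2.imwrite('pics/sc13.png',cv2.resize(cv2.convertScaleAbs(p[130:300,270:490,::-1],alpha=1.5),None,fx=3.5,fy=3.5))
E
python3 wr.py w13 -3.1416 24.5 0
```

```text
t: 16.12
ee_pos: [0.4632, 0.1703, 0.1065]
orientation: [[0.002, 0.375, -0.927], [0.002, -0.927, -0.375], [-1.0, -0.001, -0.003]]
wrist_force: [-1.8, 7.7, 4.7]
opening: 0.0131
rad 214.16720312581046 q pos -2.9599618547997415 q yaw -1.5726294788406656 F [-1.8  7.7  4.7] 0.013076411762666851 [0.11 0.15 1.91 0.   1.07 1.3 ] [0.4632 0.1703 0.1065]
[-0.03868583  0.09564424] 0.1255223589020695
16.175 [0.46313772 0.17035464 0.10648215] 0.013499515066624362 [-1.92824475  8.23052556  5.31732234] [1.10344921e-01 1.54386176e-01 1.91472864e+00 1.84881075e-03
 1.07049881e+00 1.29525452e+00] -67.94097099280764
```

View pics/sc13.png

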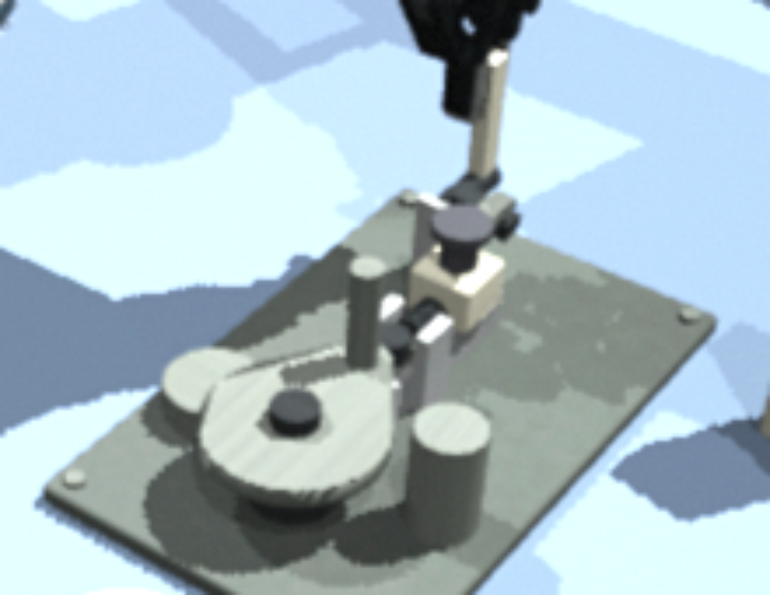

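View pics/w13.png

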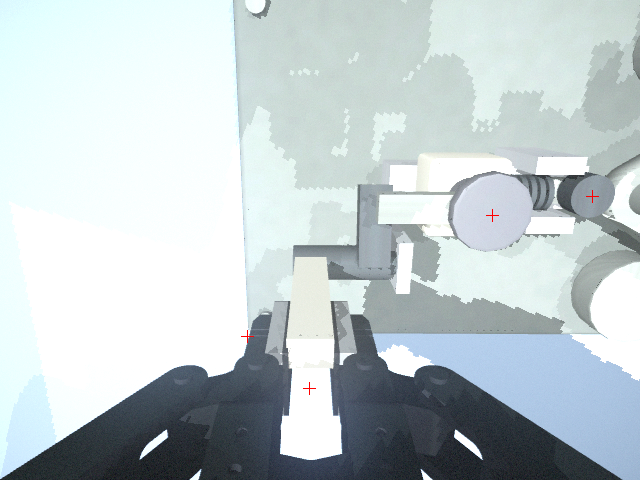

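```bash
python3 -m inch '0.001 0 0.005 0 1;0.001 0 0.005 0 1;0 0 0 0 1'; python3 pk.py; python3 wr.py w14 -3.1416 24.5 0
```

```text
t: 16.6
ee_pos: [0.4544, 0.1668, 0.1046]
orientation: [[0.003, 0.375, -0.927], [0.002, -0.927, -0.375], [-1.0, -0.001, -0.004]]
wrist_force: [-0.5, 9.6, 2.9]
opening: 0.0132
rad 216.118631842841 q pos -2.916853752647135 q yaw -1.5727520756433853 F [-0.5  9.6  2.9] 0.013211394129778032 [0.1  0.14 1.94 0.   1.06 1.29] [0.4544 0.1668 0.1046]
16.6 [0.45438193 0.16679908 0.10459031] 0.013211394129778032 [-0.54180124  9.56110662  2.89113649] [0.10458077 0.13619802 1.94035192 0.00235154 1.06144929 1.28943036] -67.95225354307833
```

View pics/w14.png

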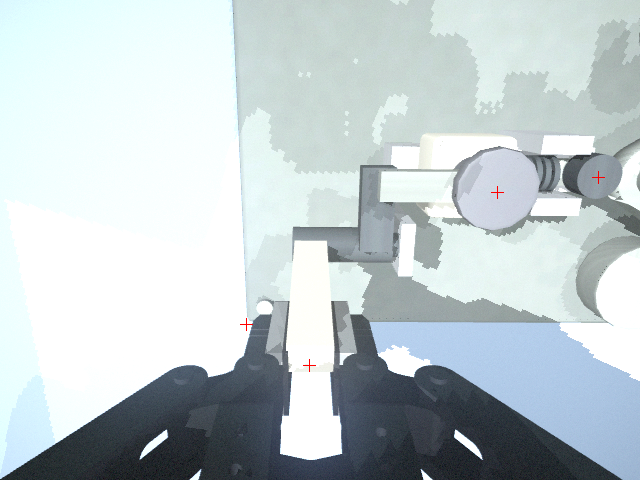

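```bash
python3 -m inch '0.0005 0 0.003 0 1;0 0 0 0 1;0 0 0 0 1'; python3 pk.py; python3 wr.py w15 -3.1416 24.5 0;python3 - <<'E'
from h import *
p,d=grab_frame('scene');cv2.imwrite('pics/sc15.png',cv2.resize(cv2.convertScaleAbs(p[130:300,270:490,::-1],alpha=1.5),None,fx=3.5,fy=3.5))
E
```

```text
t: 17.02
ee_pos: [0.453, 0.1662, 0.1043]
orientation: [[0.006, 0.375, -0.927], [0.004, -0.927, -0.375], [-1.0, -0.001, -0.007]]
wrist_force: [4.4, 11.9, -1.7]
opening: 0.0134
rad 216.41247566407924 q pos -2.9099150792933215 q yaw -1.5731288945061712 F [ 4.4 11.9 -1.7] 0.013400746753110504 [0.1  0.13 1.95 0.   1.06 1.29] [0.453  0.1662 0.1043]
17.025 [0.45298674 0.16617334 0.10426661] 0.013400746753110504 [ 4.39808066 11.89987276 -1.67080363] [0.10298803 0.13140958 1.94663129 0.00332357 1.05706913 1.28773494] -67.97384367355689
```

View pics/w15.png

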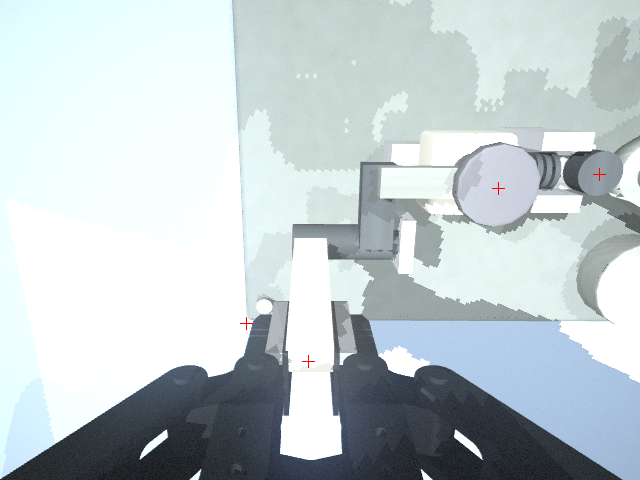

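View pics/sc15.png

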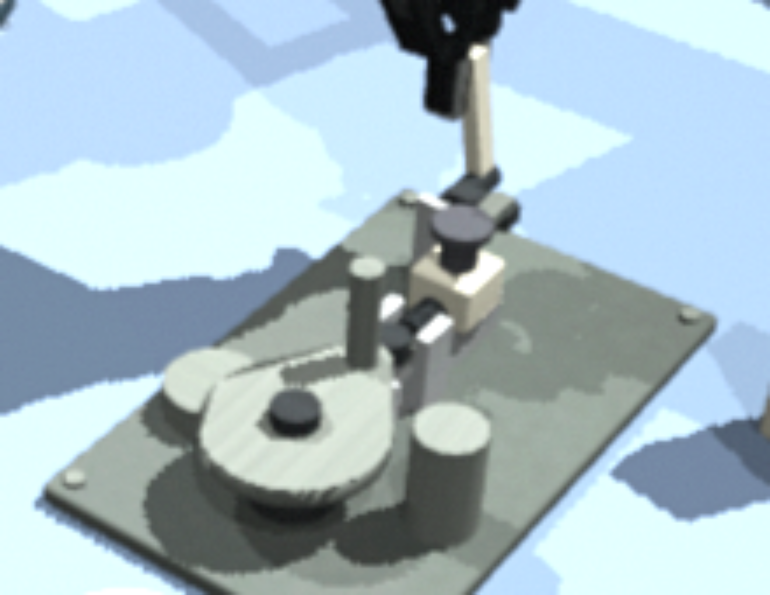

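```bash
python3 -m inch '0 0 0 0 0.35;0 0 0 0 0.35;0 0 0 0 0.35;0 0 0 0 0.35;-0.03 0 0 0 0.35;-0.05 0 0 0 0.35;-0.05 0 0 0 0.35;0 0 0 0 0.35'; python3 -m inch '0 0 0.06 0 0.35;0 0 0.06 0 0.35;0 0 0 0 0.35;0 0 0 0 0.35;0 0 0 0 0.35';python3 - <<'E'
from h import *
z=np.load('rig.npz')
p,d=grab_frame('scene');cv2.imwrite('pics/sc16.png',cv2.resize(cv2.convertScaleAbs(p[130:300,270:490,::-1],alpha=1.5),None,fx=3.5,fy=3.5))
p,d=grab_frame('top');cv2.imwrite('pics/tp16.png',cv2.resize(cv2.convertScaleAbs(p[150:350,150:400,::-1],alpha=1.6),None,fx=3,fy=3,interpolation=cv2.INTER_CUBIC))
print(read_state()['t'],read_state()['wrist_force'])
E
```

```text
t: 18.12
ee_pos: [0.4532, 0.1647, 0.2376]
orientation: [[0.009, 0.375, -0.927], [0.001, -0.927, -0.375], [-1.0, 0.003, -0.009]]
wrist_force: [0.4, 0.1, -1.0]
opening: 0.0278
t: 18.75
ee_pos: [0.34, 0.1195, 0.233]
orientation: [[-0.0, 0.375, -0.927], [0.0, -0.927, -0.375], [-1.0, -0.0, 0.0]]
wrist_force: [0.2, 0.3, -0.1]
opening: 0.028
18.85 [ 0.33740786  0.22129372 -0.58475557]
```

View pics/sc16.png

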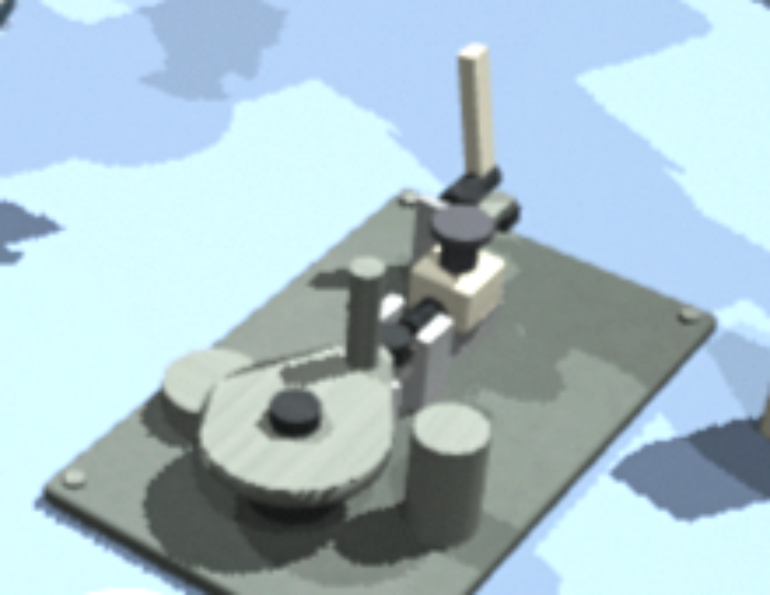

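View pics/tp16.png

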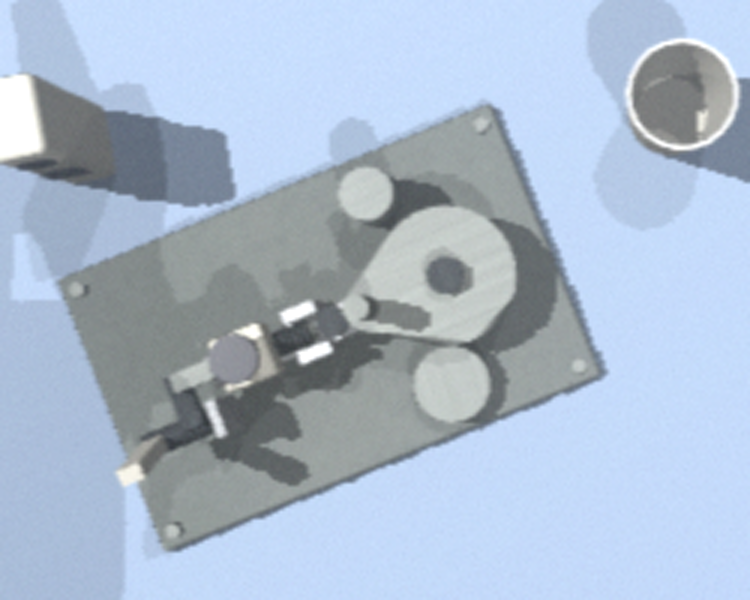

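```bash
python3 - <<'E'
from h import *
R=np.load('rig2.npz')['R']
pt=lambda u,v,z:px2w('top',u/3+150-.33,v/3+150-.33,z)[:2]
for P in [(515,216,.114),(358,307,.114)]:
    d=R.T@(pt(*P)-pt(447,275,.066));print(d*1000,np.arctan2(d[0],-d[1]))
b=R.T@(pt(234,356,.092)-pt(270,344,.092));print('follower travel',b*1000)
E
```

```text
[ 14.75066867 -53.94745895] 0.26690281806567945
[ 0.26799659 54.34016775] 3.1366608612858604
follower travel [ 1.66046421 23.47545428]
```

```bash
python3 -c "
from plant import order
print(order.sign_off())"
```

```text
the job is handed in; nothing more can be done
None
```

The job is done and handed in at about 19 s of the 64 s allowed; the sign-off gave no verdict.

- **Cam:** I gripped the peg and turned the cam clockwise, away from the tall weight, to the working position. I had to let go and regrip once partway, because the sideways force had built up to about 22 N.
- **Button:** I pressed it to its full 10 mm, with 17 N on the end of its travel. The scene picture then showed the lever dropped.
- **Lever:** I gripped the blade and swung it up to its stop, then released it and drew the arm clear. It needed about 13 mm more push than the planned arc, because the first sweep left it standing about upright.

**Last checks:**
- **Cam angle:** the top camera put it at about −3.15 rad and the wrist camera at about −3.12, against −3.14 wanted. The two differ by about 0.03 rad, which changes the follower's travel very little.
- **Follower travel:** it measured about 23.5 mm from hand-picked pixels in the top camera. The wrist picture matched the full 24.5 mm, within the measuring error.
- **Lever:** it stands at the same pixels as at the start in both fixed cameras.
- **Other objects:** both weights, the sensor and the beaker are also at their starting pixels.
- **Robot:** it touches nothing, with wrist force under 1 N.

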